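# Lock the hatch stud of an instrument housing

### The job

The hatch on the round instrument housing is shut but its slotted stud is still open. Take the flat-bladed key out of its wooden block, set its blade in the slot, press the stud in gently and turn it a quarter turn clockwise (seen from above) until it springs up into its catch, then put the key back in its block, fully home. Feel for the depth at which it turns freely, do not lean on it or force it against its stops, and leave the other things on the bench where they are.

Things in the scene. Friction and masses are not known exactly. Their poses are not given: they have to be found in the camera images.
- case: Round blue instrument housing, fixed to the bench, 156 mm across and 70 mm high, with an aluminium end cap, a grey hatch plate 84 x 70 mm (top 73 mm above the bench) and three capped connector stubs (up to 84 mm high). Origin: centre of its underside, on the bench; z up. The stud's axis is upright and lies 30 mm from the centre along the housing's -x; the connector stubs are on its +x side.
- stud_slot (a point): The stud: a round steel head 31 mm across with a straight slot 22 mm long, 5.5 mm wide and 6 mm deep, inside a fixed steel collar (44 mm outside, 34 mm inside diameter, top 83 mm above the bench). This point is the centre of the head's top face, on the stud's axis; open and unpressed it is 89.5 mm above the bench, and it moves and turns with the stud. Its x runs along the slot, z up.
- stud_press (a joint): How far the stud is pressed in, m; 0 = standing out. Spring: 4 N plus 0.6 N per mm. A keeper inside, its height untold and never the same, lets it turn only in a band of depth 2 mm tall that starts 3.5 to 13.5 mm down; shoulders above and below block the turn. A hard bottom, felt as a sharp rise in force by 17 N, lies 3 mm under the band: back off it by 4 mm. The catch is 2.5 mm above the band.
- stud_turn (a joint): Turn of the stud, rad, growing clockwise from above. Starts at -0.15 to 0.15; catch at 1.49 to 1.75, where the stud springs up by itself as the pressure eases; hard stop at 1.75. Turning takes 0.03 to 0.1 Nm; each 0.1 Nm adds some 12 N of edge force to the pressing force (keep the sum below 30 N). The blade has 0.15 rad of play either way: the key must turn up to that much farther.
- key: The flat-bladed key, 78 mm long overall, 0.08 to 0.14 kg, standing upright in the block with the blade down. Origin: the middle of the blade's lower edge; z runs up the key, x along the blade's width.
- key_grip (a point): Centre of the key's black handle, 59 mm above the blade's lower edge. The handle is 30 mm along x, 20 mm along y and 38 mm tall; pinch it across its y sides from above. Below it a round shank, 7 mm in diameter and 31 mm long, then the blade. x, y and z as the key's.
- key_tip (a point): Middle of the blade's lower edge. The blade is 18 mm wide (along x), 3 mm thick (along y) and 9 mm tall, and is the same either way round. x, y and z as the key's.
- keyblock: Wooden block fixed to the bench, 60 x 56 x 50 mm (x, y, z), with an upright rectangular hole 22 mm (along its x) by 11 mm (along its y), 45 mm deep, in the middle of its top. Origin: centre of its underside, on the bench; z up. The key hangs in the hole with the handle's underside on the block's top, so its handle centre is 19 mm above the top and its blade tip 10 mm above the bench; either way round will do.
- fitting: Loose steel flanged pipe fitting, 52 mm across, 36 mm high; a bystander. Origin: centre of its underside.
- driver: Loose screwdriver, 170 mm long, lying on the bench; a bystander. Origin: underside.
- spanner: Loose spanner, 160 mm long, lying on the bench; a bystander. Origin: underside.
- cup: Loose white plastic cup, 72 mm across, 100 mm high; a bystander. Origin: centre of its underside.
- spray: Loose white bottle, 60 mm across, 150 mm high; a bystander. Origin: centre of its underside.
Mind the look-alikes: they are no part of the job. What is shaped like the key but green, purple or white is not meant.

How it is judged (in metres and radians):
On the way, in this order (a step that is already met when the one before it is completed fails the run):
1. the key is out of its block (z of key_tip in the frame of keyblock above 0.052 m), for 0.1 s.
2. the still open stud is pressed in by more than 3 mm with the key's blade in its slot (value of joint stud_press above 0.003 m and value of joint stud_turn below 0.6 rad and horizontal distance between key_tip and stud_slot below 0.006 m and z of key_tip in the frame of stud_slot below -0.003 m), for 0.05 s.
3. the stud has been turned over its catch with the key in its slot (value of joint stud_turn above 1.45 rad and horizontal distance between key_tip and stud_slot below 0.01 m and distance between key_tip and stud_slot below 0.02 m), for 0.05 s.
At the end, for the whole second after the job is handed in: The stud is turned past 1.45 rad, so that it has sprung up into its catch, and the key stands released and at rest in its block: tip within 8 mm of the block's axis and at most 14 mm above the bench (fully home is 10 mm), tilted by less than 0.15 rad (value of joint stud_turn above 1.45 rad and horizontal distance between key_tip and keyblock below 0.008 m and z of key_tip in the frame of keyblock below 0.014 m and angle between key's own z axis and vertical below 0.15 rad and linear speed of key below 0.02 m/s); the robot touches nothing.
It fails at once if the key is pushed against the stud or housing with more than 30 N in all (pressing plus turning) (contact force between key and case above 30 N).
It fails at once if the gripper or arm pushes on the housing with more than 10 N (contact force between any of the fingers, the arm and case above 10 N).
It fails at once if a bystander is moved by more than 30 mm (distance of any of fitting, driver, spanner, cup, spray from where it was at the start of the episode above 0.03 m).
It also fails if it takes over 70 s, if anything falls off the work surface, if the arm or the gripper's body presses on something with over 40 N, if the wrist force passes 120 N, or if a joint passes its speed limit or range.

### The arm

A 6-joint arm with a two-finger parallel gripper is mounted at the origin on the work surface. World frame = base frame: x ahead of the robot, y to its left, z up, the work surface at z = 0. Lengths are in m, angles in degrees, forces in N, time in s.
With the tool pointing down it reaches from about 0.35 to 0.875 m from the base axis. Payload 4.2 kg.
Tool frame: the origin (TCP) lies on the front face of the gripper's body, between the roots of the fingers; the fingertips stand 73 mm ahead of it and the grasp point (between the pads) lies 54 mm ahead of it; z points along the fingers, y is the direction in which the jaws open and shut (so a half turn about z gives the same grasp; the last joint's range is limited). The gripper opens to 85 mm and grips with 20 to 120 N. Pads are 22 mm wide; open, the fingers measure 114 mm over their backs; the gripper's body (76 mm by 85 mm) begins 54 mm behind the grasp point. The pads swing forward as they close: fully open they stand 13 mm farther back than shut.
Start: joints at [-57.777, 22.042, 0.453, 0, -68.411, -14.817], TCP at [0.187, -0.596, 0.304] pointing down, gripper open.
Joint ranges: [-179.83, 179.83], [-69.29, 118.12], [-61.27, 80.66], [-181.25, 117.63], [-171.15, -9.14], [-177.46, 177.46]. Speed limits (degrees/s): [159.86, 159.86, 180, 180, 180, 180].

### API

Orientations are given as [roll, pitch, yaw] about the fixed x, y, z axes, in that order (R = Rz(yaw) Ry(pitch) Rx(roll)).
In Python, from cell import arm gives the robot as it stands. The module is installed in compiled form; this text tells all that it offers.
- The arm moves only by the tool drive_tool, never from a script. Its argument "plan" is a list of rows, each a list of 5 numbers: the shift along the tool's x, y, z in cm, then the turn about the tool's z in rad, then the gripper's target within -1 to 1 (shut at 1, half-way at 0, fully open at -1). In form: [[x, y, z, turn, gripper], ...]. A call has 1 to 10 rows; each row shifts and turns the commanded pose from where the row before left it, along the tool's axes as they then stand; what a row does not reach is not made up. A row lasts 1/10 s, in which the tool goes at most 50 mm and 8.59 degrees, less where a joint would pass 70% of its speed; a pose out of reach is approached as far as the arm can. A call is refused whole if a number of a shift passes 5 or a number of a turn 0.15, either way. A call with a gripper value outside its range is refused whole. The fingers move at their own pace and stop on an object; "newtons" is the grip in N (left out, the last holds). Time passes only in rows, so rows that do not move let the fingers close. It gives the time, the measured TCP pose, the force and the opening at its end, in the units of the state.
- arm.get_state(): the state, without advancing time (a new reading comes with each control period).
- arm.snapshot(name): name is "side" or "top"; returns a dict with "image" (480x640x3 uint8, blue, green, red), "range_z" (480x640 float32, m along the optical axis (not along the pixel's ray), 0 where there is no reading), "fx", "fy", "cx", "cy" (pixels), "cam_to_world" (4x4, takes a point from camera to world coordinates). Camera axes: x right, y down, z forward; pixel columns grow to the right and rows downward; lengths in m; the calibration is good to about 2 mm. A picture is of the moment at which its call begins.
- arm.close_job(): hands the job in, once; it reports no verdict.
The state is a dict: "time": time; "joints": joint angles; "dq": joint speeds; "joint_torque": joint torques, N m; "position": TCP position; "eef_rot": TCP orientation; "wrist_force": force on the tool from outside, world axes, zero at the start; "moment": the same for the moment, N m; "finger_gap": finger opening in m.
Only numpy, scipy, OpenCV 4.12 (cv2) and the standard library are available. Lean on these libraries where they do the work, as an engineer would, in place of code of your own. Each camera call takes 0.05 s, during which the arm holds its last target.

## Working session

There is one attempt and no reset: what is moved stays moved. The work goes in short steps, Python scripts to look and compute and a tool call to move; the robot and the scene stay as the last step left them, time stands still between calls to the robot, and variables do not carry over. Pictures are saved under pics/ and viewed, and the job is handed in when it is done.

Besides the shell and the picture viewer there is one more tool, called after "Emit:" in YAML: its name, and indented under it one key for each argument. drive_tool: Moves the arm, as the interface text tells. Its arguments: {"type":"object","properties":{"plan":{"type":"array","items":{"type":"array","items":{"type":"number"}}},"newtons":{"type":"number"}},"required":["plan"]}

```bash
mkdir -p pics
python3 - <<'E'
from cell import arm
import cv2,numpy as np
s=arm.get_state();print(s)
for n in("side","top"):
    d=arm.snapshot(n);cv2.imwrite(f"pics/{n}0.png",d["image"]);np.savez(f"{n}0.npz",**d)
    print(n,d["fx"],d["cx"],d["cy"],d["cam_to_world"].round(3).tolist())
E
```

```text
{'time': 0.0, 'joints': array([-5.77778418e+01,  2.20909138e+01,  3.79087712e-01, -2.99481851e-02,
       -6.84098746e+01, -1.48170663e+01]), 'dq': array([ 0.02593868,  0.0484365 ,  0.02378532, -0.05353815, -0.04672372,
        0.14656641]), 'joint_torque': array([-2.21217319e-04, -3.92284548e+01,  1.88396412e+01,  4.18623358e+00,
       -4.69894556e-03,  1.18821654e-05]), 'position': array([ 0.18685903, -0.59596552,  0.30281258]), 'eef_rot': array([ 1.79875228e+02, -4.22529703e-03, -1.62605953e+02]), 'wrist_force': array([-1.14161172, -1.19657719, -0.06708249]), 'moment': array([ 0.00142079, -0.012208  ,  0.00975359]), 'finger_gap': 0.08515678649071905}
side 582.4417590345015 325.55293372266107 232.6994240229968 [[-0.672, -0.419, 0.611, -0.281], [-0.741, 0.353, -0.572, 0.785], [0.024, -0.836, -0.548, 0.822], [0.0, 0.0, 0.0, 1.0]]
top 478.5329889372338 324.8604503457146 241.75454641583008 [[0.001, -0.988, 0.154, 0.368], [-1.0, -0.001, 0.003, -0.013], [-0.003, -0.154, -0.988, 1.236], [0.0, 0.0, 0.0, 1.0]]
```

View pics/top0.png

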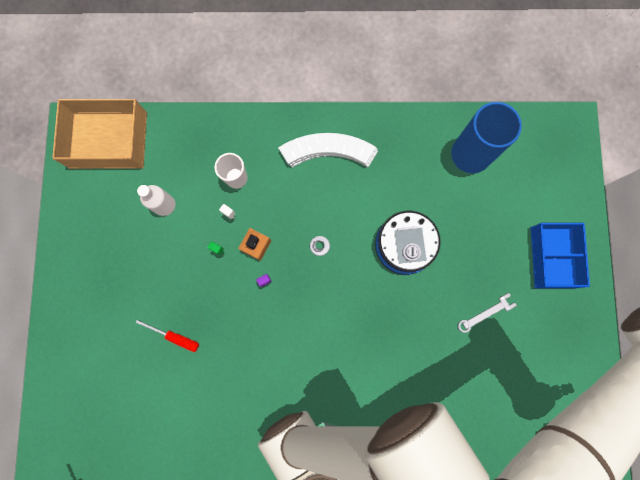

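View pics/side0.png

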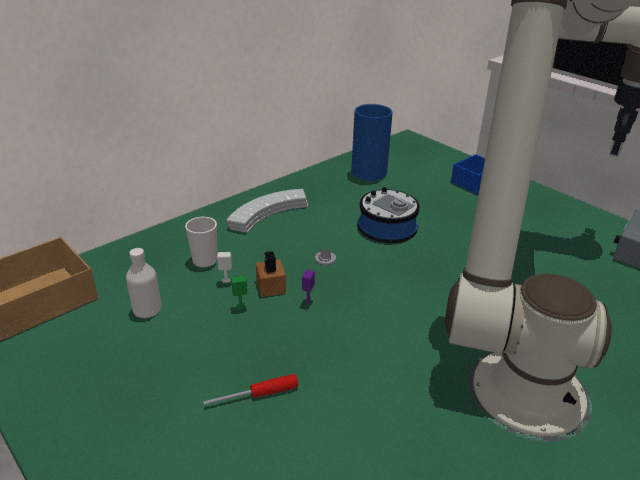

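The top view shows the block at about (255,244) with the black key handle in it, and the housing at (409,241) with the stud at (412,252). The green, purple and white look-alikes stand around the block. Next I'll zoom in and measure.

```bash
cat > h.py <<'E'
import numpy as np,cv2
def load(n): return dict(np.load(n,allow_pickle=True))
def ray(d,u,v):
    M=d["cam_to_world"];r=np.array([(u-d["cx"])/d["fx"],(v-d["cy"])/d["fy"],1.]);return M[:3,3],M[:3,:3]@r
def onplane(d,u,v,z):
    o,r=ray(d,u,v);return o+r*(z-o[2])/r[2]
def proj(d,p):
    M=d["cam_to_world"];c=M[:3,:3].T@(np.asarray(p)-M[:3,3]);return np.array([d["fx"]*c[0]/c[2]+d["cx"],d["fy"]*c[1]/c[2]+d["cy"]])
def rect(d,z,x0,x1,y0,y1,s):
    # orthorectified patch on plane z ; s px per m; row down = -x, col right=-y
    w=int((y1-y0)*s);h=int((x1-x0)*s)
    src=np.float32([proj(d,(x1,y1,z)),proj(d,(x1,y0,z)),proj(d,(x0,y0,z)),proj(d,(x0,y1,z))])
    H=cv2.getPerspectiveTransform(src,np.float32([[0,0],[w,0],[w,h],[0,h]]))
    return cv2.warpPerspective(d["image"],H,(w,h),flags=cv2.INTER_CUBIC)
E
python3 - <<'E'
from h import *
d=load("top0.npz");s=load("side0.npz")
for n,u,v,z in(("block",255,244,.05),("key",252,242,.088),("stud",412,252,.0895),("case",409,241,.07)):print(n,onplane(d,u,v,z).round(4))
i=d["image"]
a=cv2.resize(i[215:275,220:290],None,fx=5.7,fy=5.7,interpolation=cv2.INTER_CUBIC)
b=cv2.resize(i[202:278,370:446],None,fx=4.5,fy=4.5,interpolation=cv2.INTER_CUBIC)
a=a[:342,:399];cv2.imwrite("pics/z1.png",np.hstack([a,b[:342]]))
i=s["image"]
a=cv2.resize(i[240:310,220:320],None,fx=4,fy=4,interpolation=cv2.INTER_CUBIC)
b=cv2.resize(i[180:250,345:435],None,fx=4,fy=4,interpolation=cv2.INTER_CUBIC)
cv2.imwrite("pics/z2.png",np.hstack([a,b]))
E
```

```text
block [0.5463 0.1659 0.05  ]
key [0.5455 0.1676 0.088 ]
stud [ 0.521  -0.2197  0.0895]
case [ 0.551  -0.2166  0.07  ]
```

View pics/z1.png

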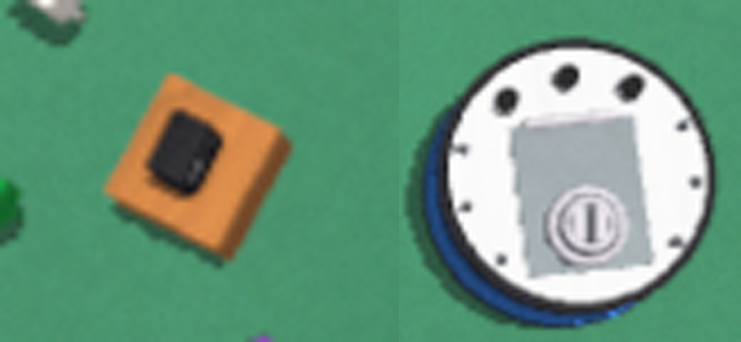

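View pics/z2.png

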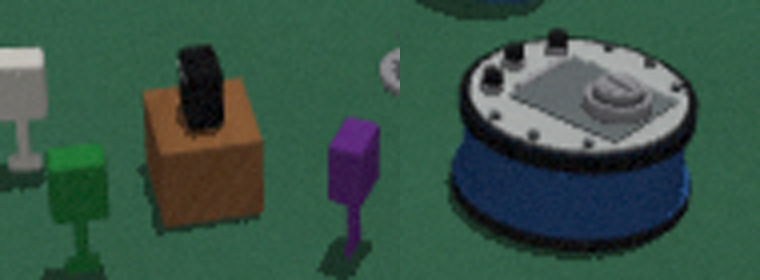

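```bash
cat > m.py <<'E'
from h import *
import sys
def contour_on(d,mask,z,box):
    u0,u1,v0,v1=box;m=np.zeros_like(mask);m[v0:v1,u0:u1]=mask[v0:v1,u0:u1]
    c=max(cv2.findContours(m,0,cv2.CHAIN_APPROX_NONE)[0],key=cv2.contourArea)
    return c
T=load("top0.npz");S=load("side0.npz")
# top view, rectified, 4 px/mm
def show(a,n):cv2.imwrite(n,a)
s=4000
kb=rect(T,.05,.49,.60,.11,.22,s)
hsv=cv2.cvtColor(kb,cv2.COLOR_BGR2HSV)
def mm(rectres,x1,y1):
    (c,r),sz,a=rectres;return (x1-r/s,y1-c/s),np.array(sz)/s*1000,a
m=((hsv[...,0]<20)&(hsv[...,1]>120)&(hsv[...,2]>190)).astype(np.uint8)*255
m2=m.copy()
c=max(cv2.findContours(m,0,1)[0],key=cv2.contourArea)
print("block top (bright)",mm(cv2.minAreaRect(c),.60,.22))
kk=rect(T,.107,.49,.60,.11,.22,s)
g=kk.max(2);m=(g<75).astype(np.uint8)*255
c=max(cv2.findContours(m,0,1)[0],key=cv2.contourArea)
print("handle",mm(cv2.minAreaRect(c),.60,.22))
st=rect(T,.083,.47,.57,-.27,-.17,s)
st2=rect(T,.0895,.47,.57,-.27,-.17,s)
cv2.imwrite("pics/k1.png",np.hstack([kb[:400,:400],kk[:400,:400]]))
cv2.imwrite("pics/st.png",np.hstack([st,st2]))
sst=rect(S,.0895,.47,.57,-.27,-.17,s)
skk=rect(S,.107,.49,.60,.11,.22,s)
cv2.imwrite("pics/sd.png",np.hstack([sst[:400],skk[:400]])[:, :840] if 0 else np.hstack([sst[:400,:400],skk[:400,:400]]))
E
python3 m.py
```

```text
block top (bright) ((0.5495368003845215, 0.17003328704833984), array([54.43640518, 58.60617065]), 27.309112548828125)
handle ((0.5433749999999999, 0.1648749885559082), array([23.59051514, 30.0751133 ]), 26.56505012512207)Traceback (most recent call last):
  File "m.py", line 29, in <module>
    cv2.imwrite("pics/sd.png",np.hstack([sst[:400],skk[:400]])[:, :840] if 0 else np.hstack([sst[:400,:400],skk[:400,:400]]))
                                                                                  ~~~~~~~~~^^^^^^^^^^^^^^^^^^^^^^^^^^^^^^^^^
    return _nx.concatenate(arrs, 1, dtype=dtype, casting=casting)
           ~~~~~~~~~~~~~~~^^^^^^^^^^^^^^^^^^^^^^^^^^^^^^^^^^^^^^^
ValueError: all the input array dimensions except for the concatenation axis must match exactly, but along dimension 0, the array at index 0 has size 399 and the array at index 1 has size 400
```

View pics/k1.png

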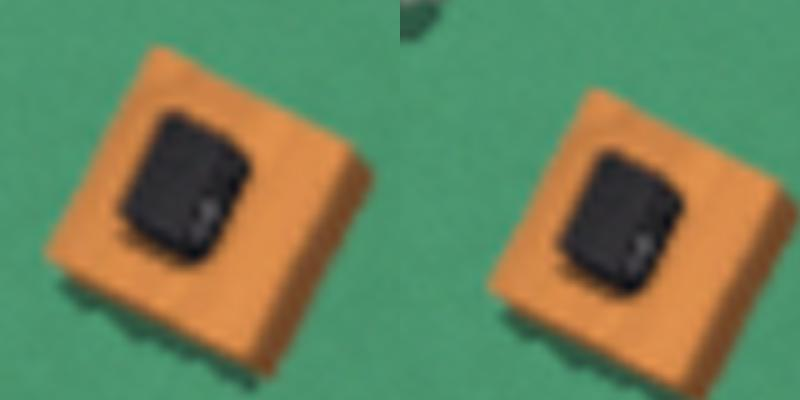

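View pics/st.png

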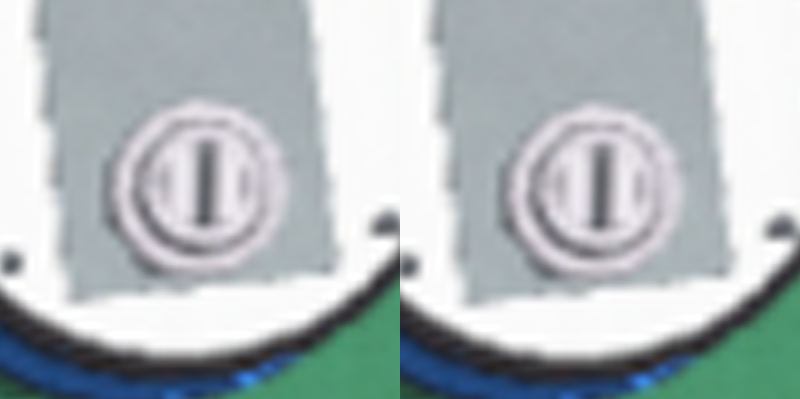

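```bash
sed -i 's/np.hstack(\[sst\[:400,:400\].*$/np.hstack([sst[:399,:399],skk[:399,:399]]))/' m.py; python3 m.py
```

```text
block top (bright) ((0.5495368003845215, 0.17003328704833984), array([54.43640518, 58.60617065]), 27.309112548828125)
handle ((0.5433749999999999, 0.1648749885559082), array([23.59051514, 30.0751133 ]), 26.56505012512207)
```

View pics/sd.png

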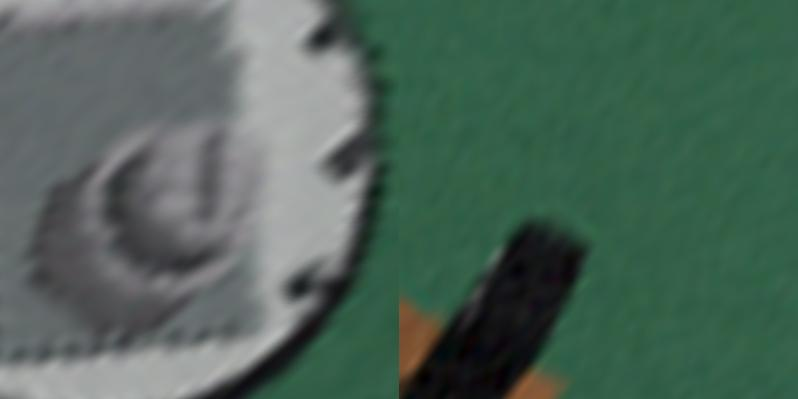

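Correction: the handle top is at 0.088 m, not 0.107 m. I'll redo the rectified views at that height.

```bash
sed -i 's/\.107/.088/g' m.py; python3 m.py
python3 - <<'E'
import cv2,numpy as np
a=cv2.imread('pics/k1.png')[:,400:];b=cv2.imread('pics/sd.png')[:,399:]
cv2.imwrite('pics/k2.png',np.hstack([a[:399],b]))
E
```

```text
block top (bright) ((0.5495368003845215, 0.17003328704833984), array([54.43640518, 58.60617065]), 27.309112548828125)
handle ((0.5462569046020508, 0.16769075775146486), array([23.61021233, 31.06606865]), 24.962787628173828)
```

View pics/k2.png

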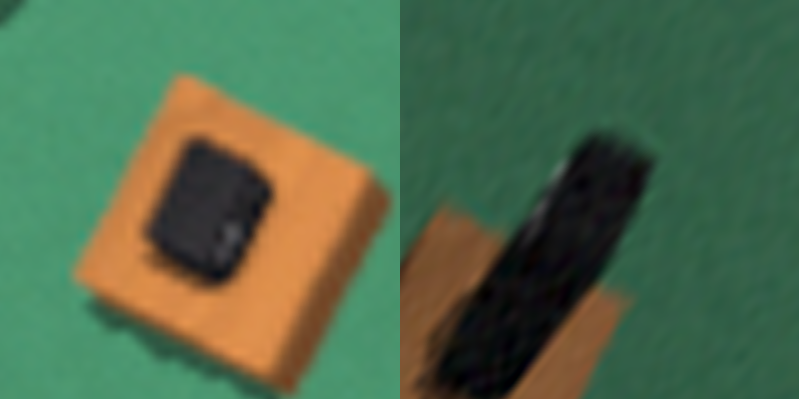

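The key handle is centred at about (0.549, 0.170), with its x axis at yaw -27°. The stud is at about (0.524, -0.221), with its slot at yaw -5°. First I'll turn the tool to yaw -27.

Emit:
drive_tool:
  plan:
    - [0,0,0,-0.148,-1]
    - [0,0,0,-0.148,-1]
    - [0,0,0,-0.148,-1]
    - [0,0,0,-0.148,-1]
    - [0,0,0,-0.148,-1]
    - [0,0,0,-0.148,-1]
    - [0,0,0,-0.148,-1]
    - [0,0,0,-0.148,-1]
    - [0,0,0,-0.148,-1]
    - [0,0,0,-0.148,-1]

```text
time: 1.1
position: [0.1869, -0.5961, 0.3032]
eef_rot: [180.0, 0.1, -77.5]
wrist_force: [0.2, -0.5, 0.1]
finger_gap: 0.0852
```

Emit:
drive_tool:
  plan:
    - [0,0,0,-0.148,-0.2]
    - [0,0,0,-0.148,-0.2]
    - [0,0,0,-0.148,-0.2]
    - [0,0,0,-0.148,-0.2]
    - [0,0,0,-0.148,-0.2]
    - [0,0,0,-0.148,-0.2]
    - [0,0,0,0,-0.2]

```text
time: 1.8
position: [0.1869, -0.5961, 0.3033]
eef_rot: [-180.0, 0.1, -26.9]
wrist_force: [0.7, 1.3, -0.1]
finger_gap: 0.0514
```

```bash
cat > g.py <<'E'
from cell import arm
import numpy as np,sys
from scipy.spatial.transform import Rotation as R
s=arm.get_state();p=s["position"];r=R.from_euler("xyz",s["eef_rot"],degrees=True)
print("t",round(s["time"],2),"pos",p.round(4),"rot",s["eef_rot"].round(2),"q",s["joints"].round(1),"F",s["wrist_force"].round(2),"M",s["moment"].round(3),"gap",round(s["finger_gap"],4))
if len(sys.argv)>3:
    t=np.array([float(a) for a in sys.argv[1:4]]);print("tool-frame cm",(r.inv().apply(t-p)*100).round(2))
E
python3 g.py .549 .170 .22
```

```text
t 1.8 pos [ 0.1869 -0.5961  0.3033] rot [-1.7995e+02  5.0000e-02 -2.6940e+01] q [-57.8  22.1   0.4  -0.  -68.4 120.8] F [ 0.68  1.33 -0.06] M [-0.056  0.001 -0.012] gap 0.0514
tool-frame cm [ -2.42 -84.7    8.4 ]
```

Emit:
drive_tool:
  plan:
    - [0,-2,0,0,-0.2]
    - [-0.3,-3.5,0,0,-0.2]
    - [-0.3,-3.5,0,0,-0.2]
    - [-0.3,-3.5,0,0,-0.2]
    - [-0.3,-3.5,0,0,-0.2]
    - [-0.3,-3.5,0,0,-0.2]
    - [-0.3,-3.5,0,0,-0.2]
    - [-0.3,-3.5,0,0,-0.2]
    - [-0.3,-3.5,0,0,-0.2]
    - [0,-3.5,0,0,-0.2]

```text
time: 2.8
position: [0.3172, -0.2853, 0.3039]
eef_rot: [-180.0, -0.0, -27.1]
wrist_force: [0.4, -0.4, 0.6]
finger_gap: 0.0511
```

Emit:
drive_tool:
  plan:
    - [0,-3.5,0,0,-0.2]
    - [0,-3.5,0,0,-0.2]
    - [0,-3.5,0,0,-0.2]
    - [0,-3.5,0,0,-0.2]
    - [0,-3.5,0,0,-0.2]
    - [0,-3.5,0,0,-0.2]
    - [0,-3.5,0,0,-0.2]
    - [0,-3.5,0,0,-0.2]
    - [0,-3.5,0,0,-0.2]
    - [0,-3.5,0,0,-0.2]

```text
time: 3.8
position: [0.4759, 0.0267, 0.3039]
eef_rot: [180.0, 0.0, -27.1]
wrist_force: [0.8, -1.1, -0.9]
finger_gap: 0.0512
```

```bash
python3 g.py .549 .170 .2
```

```text
t 3.8 pos [0.4759 0.0267 0.3039] rot [ 1.800e+02  1.000e-02 -2.711e+01] q [ 22.8   7.5 -19.6  -0.  -63.   40.1] F [ 0.82 -1.06 -0.9 ] M [-0.041 -0.033 -0.028] gap 0.0512
tool-frame cm [ -0.02 -16.08  10.39]
```

Emit:
drive_tool:
  plan:
    - [0,-3,0,0,-0.2]
    - [0,-3,0,0,-0.2]
    - [0,-3,1.4,0,-0.2]
    - [0,-3,2,0,-0.2]
    - [0,-2,2,0,-0.2]
    - [0,-1.5,2,0,-0.2]
    - [0,-0.6,2,0,-0.2]
    - [0,0,1,0,-0.2]
    - [0,0,0,0,-0.2]
    - [0,0,0,0,-0.2]

```text
time: 4.8
position: [0.5487, 0.1686, 0.2006]
eef_rot: [-180.0, -0.0, -27.0]
wrist_force: [-0.1, -0.2, -0.2]
finger_gap: 0.0516
```

```bash
python3 g.py .549 .170 .127
python3 - <<'E'
from cell import arm
import cv2,numpy as np
for n in("top","side"):
    d=arm.snapshot(n);np.savez(n+"1.npz",**d)
    i=d["image"]; c=i[150:330,170:350] if n=="top" else i[180:330,170:370]
    cv2.imwrite(f"pics/{n}1.png",cv2.resize(c,None,fx=3,fy=3,interpolation=cv2.INTER_CUBIC))
E
```

```text
t 4.8 pos [0.5487 0.1686 0.2006] rot [-1.7998e+02 -4.0000e-02 -2.6980e+01] q [ 33.2  22.5 -15.    0.  -52.5  29.8] F [-0.14 -0.22 -0.17] M [ 0.004 -0.046 -0.032] gap 0.0516
tool-frame cm [-0.05 -0.14  7.36]
```

View pics/top1.png

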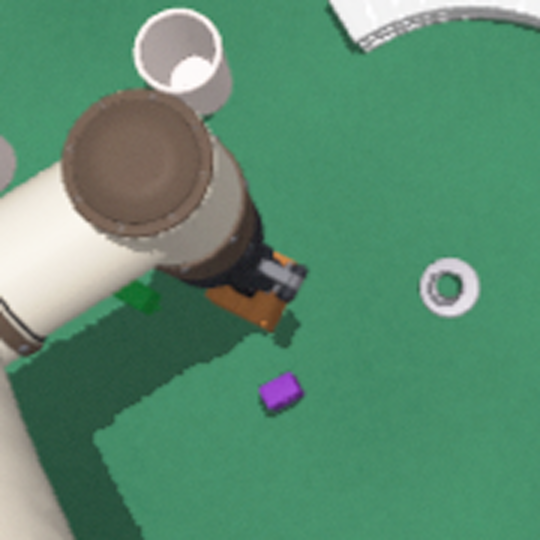

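View pics/side1.png

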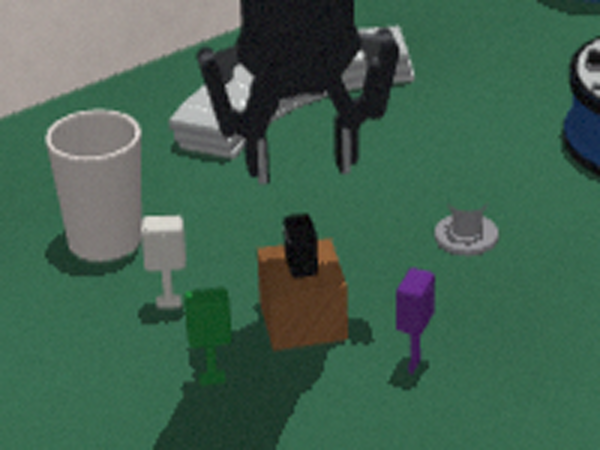

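The gripper is centred over the key in the side view, with the fingers at (258,170) and (346,165) and the handle at (300,240). Next I'll go down and grip.

Emit:
drive_tool:
  plan:
    - [0,-0.1,2,0,-0.2]
    - [0,0,2,0,-0.2]
    - [0,0,1.5,0,-0.2]
    - [0,0,1,0,-0.2]
    - [0,0,0.5,0,-0.2]
    - [0,0,0.2,0,-0.2]
    - [0,0,0,0,-0.2]

```text
time: 5.6
position: [0.5494, 0.1699, 0.1285]
eef_rot: [-179.9, -0.0, -26.9]
wrist_force: [0.4, -0.4, -0.3]
finger_gap: 0.0509
```

Emit:
drive_tool:
  plan:
    - [0,0,0,0,0.2]
    - [0,0,0,0,0.4]
    - [0,0,0,0,0.6]
    - [0,0,0,0,1]
    - [0,0,0,0,1]
    - [0,0,0,0,1]
    - [0,0,0,0,1]
  newtons: 60

```text
time: 6.3
position: [0.5494, 0.17, 0.1286]
eef_rot: [-179.9, -0.1, -26.9]
wrist_force: [-1.2, 1.0, 5.3]
finger_gap: 0.0193
```

```bash
python3 g.py .549 .170 .127
```

```text
t 6.3 pos [0.5494 0.17   0.1286] rot [-1.7994e+02 -5.0000e-02 -2.6890e+01] q [ 33.3  27.7 -19.    0.  -43.2  29.8] F [-1.21  0.96  5.29] M [0.088 0.227 0.005] gap 0.0193
tool-frame cm [-0.04  0.02  0.16]
```

Emit:
drive_tool:
  plan:
    - [0,0,-0.5,0,1]
    - [0,0,-1,0,1]
    - [0,0,-1.5,0,1]
    - [0,0,-1.5,0,1]
    - [0,0,-2,0,1]
    - [0,0,-2,0,1]
    - [0,0,-2,0,1]
    - [0,0,-1.5,0,1]
    - [0,0,0,0,1]
    - [0,0,0,0,1]

```text
time: 7.3
position: [0.5483, 0.1693, 0.2475]
eef_rot: [179.9, 0.1, -26.9]
wrist_force: [-0.4, 0.2, -0.6]
finger_gap: 0.019
```

```bash
python3 g.py .524 -.221 .25
python3 - <<'E'
from cell import arm
import cv2,numpy as np
for n in("side",):
    d=arm.snapshot(n);np.savez(n+"2.npz",**d)
    i=d["image"]; c=i[130:310,170:370]
    cv2.imwrite(f"pics/{n}2.png",cv2.resize(c,None,fx=3,fy=3,interpolation=cv2.INTER_CUBIC))
E
```

```text
t 7.3 pos [0.5483 0.1693 0.2475] rot [ 1.7994e+02  7.0000e-02 -2.6950e+01] q [ 33.3  19.8 -11.5  -0.  -58.7  29.8] F [-0.38  0.15 -0.61] M [ 0.012  0.008 -0.03 ] gap 0.019
tool-frame cm [15.52 35.9  -0.23]
```

View pics/side2.png

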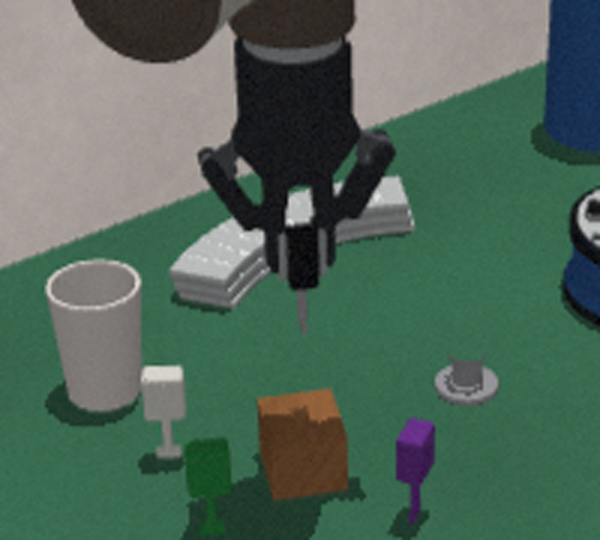

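The side view shows the key out of the block and held upright, with its tip at (304,333) in the crop. Before moving over, I'll refine the slot's angle and centre and check the tip's ray.

Run:
```python
from h import *
T=load("top0.npz");S=load("side0.npz");S2=load("side2.npz")
s=8000
a=rect(T,.0895,.50,.55,-.245,-.195,s);g=cv2.cvtColor(a,cv2.COLOR_BGR2GRAY)
for th in(90,110,130,150):
    m=(g<th).astype(np.uint8)*255
    for c in cv2.findContours(m,0,1)[0]:
        (cx,cy),sz,an=cv2.minAreaRect(c)
        if cv2.contourArea(c)>1500 and max(sz)<260: print(th,(.55-cy/s,-.195-cx/s),np.array(sz)/s*1000,an)
b=rect(S,.0895,.50,.55,-.245,-.195,s);g2=cv2.cvtColor(b,cv2.COLOR_BGR2GRAY)
cv2.imwrite("pics/ab.png",np.hstack([a,b]))
print("tip ray at z=.129 ",onplane(S2,170+304/3,130+333/3,.129), "proj of tcp-tip",proj(S2,(.5483,.1693,.129)))
```

```text
110 (0.5218118515014649, -0.21985660934448242) [ 2.2589469  16.63974571] 0.8425242304801941
130 (0.5107857398986817, -0.21051234722137452) [19.60221672  4.60992432] 37.910072326660156
130 (0.5226082420349122, -0.22027087211608887) [ 3.48560619 19.30588531] 3.5395588874816895
150 (0.5120890045166016, -0.2101833543777466) [24.56496048  7.0801301 ] 41.128746032714844
150 (0.5126955261230469, -0.2002429838180542) [32.38706589  9.00545883] 62.22037887573242
150 (0.522879177093506, -0.21998264694213868) [ 4.50596809 20.76890564] 0.7252243161201477
tip ray at z=.129  [0.54211514 0.17082532 0.129     ] proj of tcp-tip [270.11472278 239.49542374]
```

View pics/ab.png

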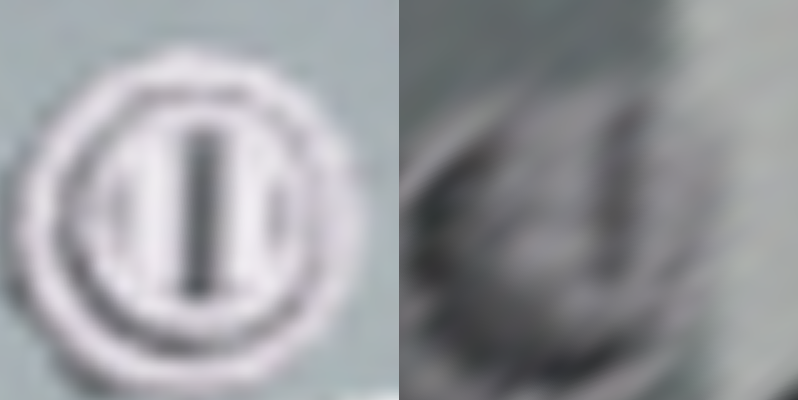

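Emit:
drive_tool:
  plan:
    - [0,0,0,-0.143,1]
    - [0,0,0,-0.143,1]
    - [0,0,0,-0.142,1]
    - [0,0,0,0,1]
    - [0,0,0,0,1]

```text
time: 7.85
position: [0.5487, 0.1695, 0.2469]
eef_rot: [179.9, 0.1, -2.6]
wrist_force: [0.1, -0.3, -0.6]
finger_gap: 0.0194
```

```bash
python3 g.py .5245 -.2205 .2475
```

```text
t 7.85 pos [0.5487 0.1695 0.2469] rot [ 1.7993e+02  1.1000e-01 -2.5700e+00] q [ 33.3  19.9 -11.5  -0.  -58.7  54.1] F [ 0.11 -0.35 -0.65] M [-0.021  0.012  0.022] gap 0.0194
tool-frame cm [-6.600e-01  3.907e+01 -1.000e-02]
```

Emit:
drive_tool:
  plan:
    - [0,2,0,0,1]
    - [0,4,0,0,1]
    - [0,4.5,0,0,1]
    - [0,4.5,0,0,1]
    - [0,4.5,0,0,1]
    - [0,4.5,0,0,1]
    - [0,4.5,0,0,1]
    - [0,4.5,0,0,1]
    - [0,3.5,0,0,1]
    - [-0.7,2.6,0,0,1]

```text
time: 8.85
position: [0.5249, -0.2236, 0.2476]
eef_rot: [180.0, 0.0, -2.6]
wrist_force: [-0.9, 1.1, -1.0]
finger_gap: 0.0191
```

Emit:
drive_tool:
  plan:
    - [0,0,1,0,1]
    - [0,0,1,0,1]
    - [0,0,0.6,0,1]
    - [0,0,0,0,1]
    - [0,0,0,0,1]

```text
time: 9.35
position: [0.526, -0.2198, 0.2218]
eef_rot: [180.0, 0.0, -2.3]
wrist_force: [0.4, 0.1, -0.3]
finger_gap: 0.0191
```

```bash
python3 g.py .5245 -.2205 .2195
cat > snap.py <<'E'
from cell import arm
import cv2,numpy as np,sys
n=sys.argv[1]
d=arm.snapshot("side");np.savez(f"side{n}.npz",**d)
cv2.imwrite(f"pics/side{n}.png",cv2.resize(d["image"][150:250,330:450],None,fx=5,fy=5,interpolation=cv2.INTER_CUBIC))
d=arm.snapshot("top");np.savez(f"top{n}.npz",**d)
cv2.imwrite(f"pics/top{n}.png",cv2.resize(d["image"][200:290,360:460],None,fx=5,fy=5,interpolation=cv2.INTER_CUBIC))
E
python3 snap.py 3
```

```text
t 9.35 pos [ 0.526  -0.2198  0.2218] rot [ 1.7999e+02  2.0000e-02 -2.3100e+00] q [ -6.4  20.9 -14.    0.  -55.1  94.1] F [ 0.38  0.09 -0.28] M [ 0.018 -0.013 -0.003] gap 0.0191
tool-frame cm [-0.15  0.07  0.23]
```

View pics/side3.png

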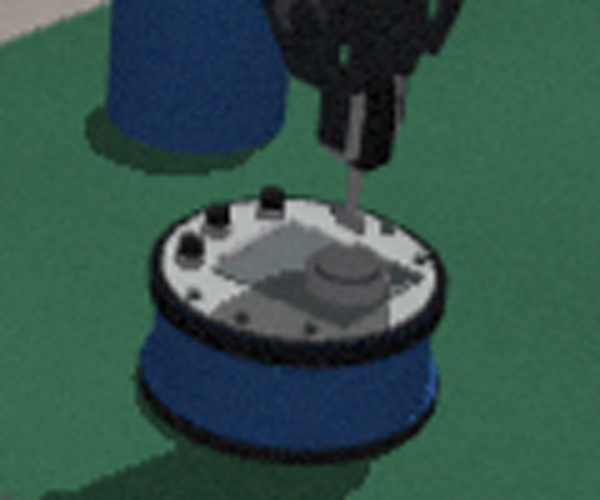

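View pics/top3.png

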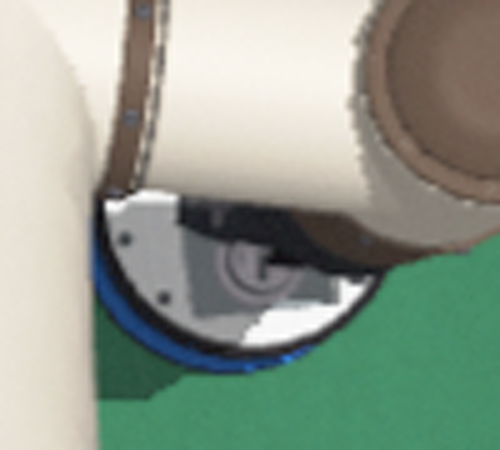

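Run:
```python
from h import *
S=load("side3.npz")
print(proj(S,(.526,-.2198,.1032)), onplane(S,400,194.8,.1032))
for e in(-.009,.009): print((proj(S,(.526+e,-.2198-e*.04,.1032))-[330,150])*5)
a=S["image"][185:205,385:415];cv2.imwrite("pics/tip.png",cv2.resize(a,None,fx=20,fy=20,interpolation=cv2.INTER_CUBIC))
```

```text
[399.1308935  196.02642565] [ 0.52878428 -0.22619425  0.1032    ]
[358.65362243 237.22039624]
[332.75636728 223.09896412]
```

View pics/tip.png

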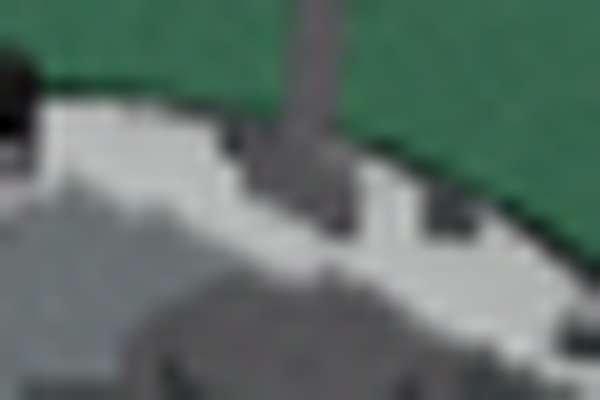

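Emit:
drive_tool:
  plan:
    - [-0.17,0.05,0,0,1]
    - [0,0,0.5,0,1]
    - [0,0,0.5,0,1]
    - [0,0,0.1,0,1]
    - [0,0,0,0,1]
    - [0,0,0,0,1]

```text
time: 10.05
position: [0.524, -0.2211, 0.2109]
eef_rot: [180.0, 0.0, -2.4]
wrist_force: [-0.8, -0.6, -0.3]
finger_gap: 0.0192
```

```bash
python3 g.py .5243 -.2203 .2081; python3 snap.py 4
```

```text
t 10.05 pos [ 0.524  -0.2211  0.2109] rot [179.99   0.    -2.39] q [ -6.6  21.4 -15.    0.  -53.6  94.2] F [-0.79 -0.62 -0.26] M [ 0.032 -0.019 -0.006] gap 0.0192
tool-frame cm [ 0.02 -0.08  0.28]
```

View pics/side4.png

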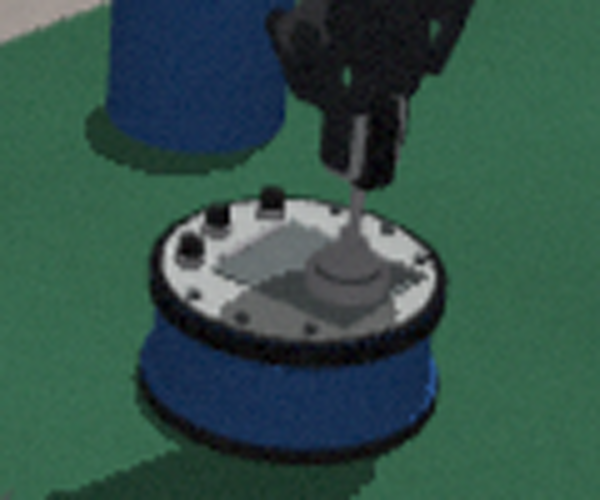

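Emit:
drive_tool:
  plan:
    - [0,0,0,0,1]

```text
time: 10.25
position: [0.5241, -0.2211, 0.2111]
eef_rot: [180.0, -0.0, -2.4]
wrist_force: [-0.5, 0.3, -1.3]
finger_gap: 0.0192
```

Emit:
drive_tool:
  plan:
    - [0,0,0,0,1]

```text
time: 10.35
position: [0.524, -0.2211, 0.211]
eef_rot: [180.0, -0.0, -2.4]
wrist_force: [0.4, -0.1, -0.5]
finger_gap: 0.0191
```

Emit:
drive_tool:
  plan:
    - [0,0,0.1,0,1]

```text
time: 10.45
position: [0.5241, -0.2211, 0.2101]
eef_rot: [180.0, -0.0, -2.4]
wrist_force: [-0.4, 1.0, -1.8]
finger_gap: 0.0195
```

Emit:
drive_tool:
  plan:
    - [0,0,0.1,0,1]
    - [0,0,0,0,1]

```text
time: 10.65
position: [0.5239, -0.221, 0.2087]
eef_rot: [-180.0, 0.0, -2.4]
wrist_force: [0.1, 0.2, -0.9]
finger_gap: 0.0193
```

Emit:
drive_tool:
  plan:
    - [0,0,0.1,0,1]
    - [0,0,0,0,1]

```text
time: 10.85
position: [0.5241, -0.221, 0.2081]
eef_rot: [180.0, -0.0, -2.4]
wrist_force: [-0.4, -0.1, 0.6]
finger_gap: 0.0193
```

Emit:
drive_tool:
  plan:
    - [0,0,0.1,0,1]
    - [0,0,0,0,1]

```text
time: 11.05
position: [0.5241, -0.2211, 0.2074]
eef_rot: [180.0, -0.0, -2.4]
wrist_force: [-1.1, 0.2, 2.7]
finger_gap: 0.0192
```

Emit:
drive_tool:
  plan:
    - [0,-0.08,0,0,1]
    - [0,0,0,0,1]

```text
time: 11.25
position: [0.5242, -0.2206, 0.2074]
eef_rot: [179.9, -0.0, -2.4]
wrist_force: [-0.5, -1.2, 3.7]
finger_gap: 0.0191
```

Emit:
drive_tool:
  plan:
    - [0,0,0.05,0,1]
    - [0,0,0,0,1]

```text
time: 11.45
position: [0.5242, -0.2206, 0.2067]
eef_rot: [180.0, -0.0, -2.4]
wrist_force: [-0.5, -1.9, 4.0]
finger_gap: 0.0194
```

Emit:
drive_tool:
  plan:
    - [0,0,0.05,0,1]
    - [0,0,0,0,1]

```text
time: 11.65
position: [0.5242, -0.2205, 0.2061]
eef_rot: [180.0, -0.0, -2.4]
wrist_force: [0.2, -4.0, 4.0]
finger_gap: 0.0194
```

```bash
python3 snap.py 5
python3 - <<'E'
from h import *
S=load("side5.npz");a=S["image"][180:215,380:425]
cv2.imwrite("pics/tip5.png",cv2.resize(a,None,fx=16,fy=16,interpolation=cv2.INTER_CUBIC))
print((proj(S,(.5242,-.2206,.0880))-[380,180])*16,(proj(S,(.5242,-.2206,.0860))-[380,180])*16)
E
```

```text
[309.03373262 343.12089428] [307.8480953  354.09503548]
```

View pics/tip5.png

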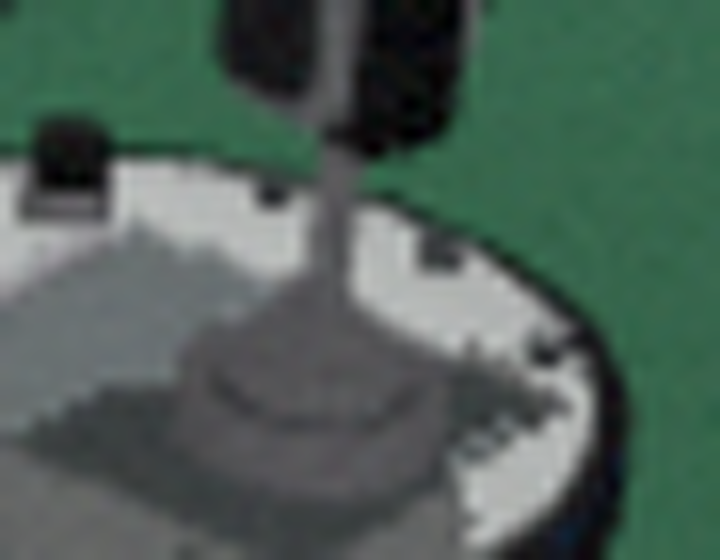

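View pics/top5.png

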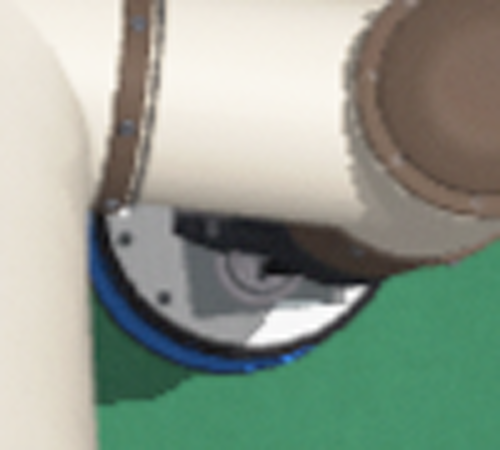

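The contact height of about 89 mm and the force of about 5 N say the blade sits on the head's face, not in the slot. I'll ease up a little and search sideways at light force.

Emit:
drive_tool:
  plan:
    - [0,0,-0.1,0,1]
    - [0,0,0,0,1]

```text
time: 11.95
position: [0.5237, -0.2197, 0.2062]
eef_rot: [-179.9, 0.0, -2.4]
wrist_force: [-0.2, 1.2, -1.7]
finger_gap: 0.0193
```

Emit:
drive_tool:
  plan:
    - [0,-0.05,0,0,1]
    - [0,0,0,0,1]

```text
time: 12.15
position: [0.5235, -0.2192, 0.2059]
eef_rot: [-179.9, 0.1, -2.4]
wrist_force: [-0.8, 0.5, -0.9]
finger_gap: 0.0189
```

Emit:
drive_tool:
  plan:
    - [0,-0.05,0,0,1]
    - [0,0,0,0,1]

```text
time: 12.35
position: [0.5239, -0.219, 0.2066]
eef_rot: [-180.0, 0.0, -2.4]
wrist_force: [-0.2, 0.5, -1.3]
finger_gap: 0.0191
```

Emit:
drive_tool:
  plan:
    - [0,-0.05,0,0,1]
    - [0,0,0,0,1]

```text
time: 12.55
position: [0.5241, -0.2187, 0.2069]
eef_rot: [-180.0, 0.0, -2.4]
wrist_force: [0.8, 0.8, -1.0]
finger_gap: 0.0191
```

The force fell to zero at a height where it was 4 N before, so the blade seems to have dropped into the slot near y = -0.2197. I'll go back slightly and feel downward.

Emit:
drive_tool:
  plan:
    - [0,0.06,0,0,1]
    - [0,0,0.1,0,1]
    - [0,0,0,0,1]

```text
time: 12.85
position: [0.5239, -0.2194, 0.2057]
eef_rot: [-180.0, 0.0, -2.4]
wrist_force: [-0.4, -0.8, -0.4]
finger_gap: 0.0194
```

Emit:
drive_tool:
  plan:
    - [0,0,0.1,0,1]
    - [0,0,0,0,1]

```text
time: 13.05
position: [0.524, -0.2193, 0.2047]
eef_rot: [-180.0, 0.0, -2.4]
wrist_force: [-0.0, -0.3, -1.2]
finger_gap: 0.0195
```

Emit:
drive_tool:
  plan:
    - [0,0,0.1,0,1]
    - [0,0,0,0,1]

```text
time: 13.25
position: [0.524, -0.2193, 0.2038]
eef_rot: [-180.0, 0.0, -2.4]
wrist_force: [1.1, -0.5, -0.3]
finger_gap: 0.019
```

Emit:
drive_tool:
  plan:
    - [0,0,0.1,0,1]
    - [0,0,0,0,1]

```text
time: 13.45
position: [0.5239, -0.2193, 0.2027]
eef_rot: [-180.0, 0.0, -2.4]
wrist_force: [-0.8, -0.1, -0.6]
finger_gap: 0.0194
```

The blade is in the slot: no force almost down to the slot floor. Now I'll press slowly and watch the force slope to find the bottom.

Emit:
drive_tool:
  plan:
    - [0,-0.02,0.1,0,1]
    - [0,0,0,0,1]

```text
time: 13.65
position: [0.5242, -0.2192, 0.2021]
eef_rot: [180.0, -0.0, -2.4]
wrist_force: [0.4, 0.9, -0.3]
finger_gap: 0.0192
```

Emit:
drive_tool:
  plan:
    - [0,0,0.1,0,1]
    - [0,0,0,0,1]

```text
time: 13.85
position: [0.5242, -0.2192, 0.2015]
eef_rot: [180.0, -0.0, -2.4]
wrist_force: [-1.1, -0.9, 3.1]
finger_gap: 0.0193
```

Emit:
drive_tool:
  plan:
    - [0,0,0.1,0,1]
    - [0,0,0,0,1]

```text
time: 14.05
position: [0.5242, -0.2192, 0.2003]
eef_rot: [180.0, -0.0, -2.4]
wrist_force: [-0.8, 0.6, 4.1]
finger_gap: 0.0191
```

Emit:
drive_tool:
  plan:
    - [0,0,0.1,0,1]
    - [0,0,0.1,0,1]
    - [0,0,0,0,1]

```text
time: 14.35
position: [0.5242, -0.2192, 0.1982]
eef_rot: [180.0, -0.0, -2.4]
wrist_force: [-1.8, -0.0, 5.6]
finger_gap: 0.019
```

Emit:
drive_tool:
  plan:
    - [0,0,0.1,0,1]
    - [0,0,0.1,0,1]
    - [0,0,0,0,1]

```text
time: 14.65
position: [0.5242, -0.2192, 0.1965]
eef_rot: [180.0, -0.0, -2.4]
wrist_force: [-2.4, 0.9, 6.1]
finger_gap: 0.0193
```

Emit:
drive_tool:
  plan:
    - [0,0,0.1,0,1]
    - [0,0,0.1,0,1]
    - [0,0,0,0,1]

```text
time: 14.95
position: [0.5243, -0.2192, 0.1947]
eef_rot: [180.0, -0.0, -2.4]
wrist_force: [-1.6, 2.0, 7.6]
finger_gap: 0.0191
```

Emit:
drive_tool:
  plan:
    - [0,0,0.08,0,1]
    - [0,0,0,0,1]

```text
time: 15.15
position: [0.5242, -0.2192, 0.194]
eef_rot: [180.0, -0.0, -2.4]
wrist_force: [-1.1, 0.9, 8.2]
finger_gap: 0.0189
```

Emit:
drive_tool:
  plan:
    - [0,0,0.08,0,1]
    - [0,0,0,0,1]

```text
time: 15.35
position: [0.5243, -0.2192, 0.1933]
eef_rot: [180.0, -0.0, -2.4]
wrist_force: [-3.1, 1.7, 7.8]
finger_gap: 0.0194
```

Emit:
drive_tool:
  plan:
    - [0,0,0.08,0,1]
    - [0,0,0,0,1]

```text
time: 15.55
position: [0.5243, -0.2193, 0.1926]
eef_rot: [180.0, -0.0, -2.4]
wrist_force: [-2.9, 1.5, 8.4]
finger_gap: 0.0192
```

Emit:
drive_tool:
  plan:
    - [0,0,0.08,0,1]
    - [0,0,0,0,1]

```text
time: 15.75
position: [0.5243, -0.2192, 0.1919]
eef_rot: [180.0, -0.0, -2.4]
wrist_force: [-1.8, 1.3, 9.4]
finger_gap: 0.0192
```

Emit:
drive_tool:
  plan:
    - [0,0,0.08,0,1]
    - [0,0,0,0,1]

```text
time: 15.95
position: [0.5243, -0.2192, 0.1912]
eef_rot: [180.0, -0.0, -2.4]
wrist_force: [-2.5, 1.4, 9.2]
finger_gap: 0.0194
```

Emit:
drive_tool:
  plan:
    - [0,0,0.08,0,1]
    - [0,0,0,0,1]

```text
time: 16.15
position: [0.5243, -0.2192, 0.1904]
eef_rot: [180.0, -0.1, -2.4]
wrist_force: [-2.4, 1.6, 9.3]
finger_gap: 0.0192
```

Emit:
drive_tool:
  plan:
    - [0,0,0.08,0,1]
    - [0,0,0,0,1]

```text
time: 16.35
position: [0.5243, -0.2192, 0.1898]
eef_rot: [180.0, -0.1, -2.4]
wrist_force: [-1.9, 2.2, 10.7]
finger_gap: 0.0189
```

Emit:
drive_tool:
  plan:
    - [0,0,0.08,0,1]
    - [0,0,0,0,1]

```text
time: 16.55
position: [0.5243, -0.2192, 0.1895]
eef_rot: [180.0, -0.1, -2.3]
wrist_force: [-3.9, 2.7, 12.9]
finger_gap: 0.0194
```

Emit:
drive_tool:
  plan:
    - [0,0,0.08,0,1]
    - [0,0,0,0,1]

```text
time: 16.75
position: [0.5244, -0.2192, 0.1892]
eef_rot: [179.9, -0.1, -2.3]
wrist_force: [-3.7, 2.6, 15.2]
finger_gap: 0.0193
```

The force slope steepens sharply at z ≈ 0.1897 (10.7, then 12.9, then 15.2 N), so that is the bottom. I'll back off to z ≈ 0.1936, mid-band.

Emit:
drive_tool:
  plan:
    - [0,0,-0.3,0,1]
    - [0,0,-0.29,0,1]
    - [0,0,0,0,1]

```text
time: 17.05
position: [0.5242, -0.2192, 0.194]
eef_rot: [180.0, -0.1, -2.4]
wrist_force: [-2.4, 0.2, 7.9]
finger_gap: 0.0191
```

```bash
python3 g.py
```

```text
t 17.05 pos [ 0.5242 -0.2192  0.194 ] rot [ 1.7997e+02 -6.0000e-02 -2.3700e+00] q [ -6.4  22.4 -16.2   0.  -51.3  94. ] F [-2.4   0.25  7.91] M [ 0.353  0.755 -0.025] gap 0.0191
```

Emit:
drive_tool:
  plan:
    - [0,0,0.04,0,1]
    - [0,0,0,0.05,1]
    - [0,0,0,0.05,1]
    - [0,0,0,0,1]

```text
time: 17.45
position: [0.5249, -0.2193, 0.1935]
eef_rot: [180.0, -0.2, -8.1]
wrist_force: [-0.7, 1.5, 8.5]
finger_gap: 0.019
```

```bash
python3 g.py
```

```text
t 17.45 pos [ 0.5249 -0.2193  0.1935] rot [ 1.7997e+02 -1.6000e-01 -8.1300e+00] q [ -6.3  22.5 -16.2   0.  -51.1  88.2] F [-0.66  1.47  8.48] M [ 0.391  0.381 -0.032] gap 0.019
```

Emit:
drive_tool:
  plan:
    - [0,0,0,0.05,1]
    - [0,0,0,0.05,1]
    - [0,0,0,0,1]

```text
time: 17.75
position: [0.525, -0.2193, 0.1935]
eef_rot: [180.0, -0.2, -13.9]
wrist_force: [0.8, 0.6, 7.9]
finger_gap: 0.0193
```

```bash
python3 g.py
```

```text
t 17.75 pos [ 0.525  -0.2193  0.1935] rot [ 1.7999e+02 -1.7000e-01 -1.3860e+01] q [ -6.3  22.5 -16.2   0.  -51.1  82.5] F [0.78 0.64 7.87] M [0.358 0.365 0.001] gap 0.0193
```

Emit:
drive_tool:
  plan:
    - [0,0,0,0.05,1]
    - [0,0,0,0.05,1]
    - [0,0,0,0,1]

```text
time: 18.05
position: [0.5251, -0.2193, 0.1936]
eef_rot: [-180.0, -0.2, -19.6]
wrist_force: [-0.5, 0.9, 7.7]
finger_gap: 0.0195
```

```bash
python3 g.py
```

```text
t 18.05 pos [ 0.5251 -0.2193  0.1936] rot [-179.99   -0.19  -19.59] q [ -6.3  22.5 -16.2   0.  -51.1  76.7] F [-0.45  0.86  7.71] M [ 0.345  0.274 -0.01 ] gap 0.0195
```

Emit:
drive_tool:
  plan:
    - [0,0,0,0.05,1]
    - [0,0,0,0.05,1]
    - [0,0,0,0,1]

```text
time: 18.35
position: [0.525, -0.2194, 0.1936]
eef_rot: [-180.0, -0.2, -25.3]
wrist_force: [-0.7, 0.6, 7.8]
finger_gap: 0.0192
```

```bash
python3 g.py
```

```text
t 18.35 pos [ 0.525  -0.2194  0.1936] rot [-179.99   -0.18  -25.32] q [ -6.4  22.5 -16.2   0.1 -51.1  71. ] F [-0.7  0.6  7.8] M [ 0.198  0.326 -0.01 ] gap 0.0192
```

Emit:
drive_tool:
  plan:
    - [0,0,0,0.05,1]
    - [0,0,0,0.05,1]
    - [0,0,0,0.05,1]
    - [0,0,0,0.05,1]
    - [0,0,0,0,1]

```text
time: 18.85
position: [0.5249, -0.2197, 0.1936]
eef_rot: [-180.0, -0.2, -36.8]
wrist_force: [-1.3, -0.6, 8.1]
finger_gap: 0.0196
```

```bash
python3 g.py; python3 snap.py 6
```

```text
t 18.85 pos [ 0.5249 -0.2197  0.1936] rot [-179.98   -0.18  -36.78] q [ -6.4  22.5 -16.2   0.1 -51.1  59.5] F [-1.25 -0.65  8.1 ] M [-0.248  0.412 -0.002] gap 0.0196
```

View pics/side6.png

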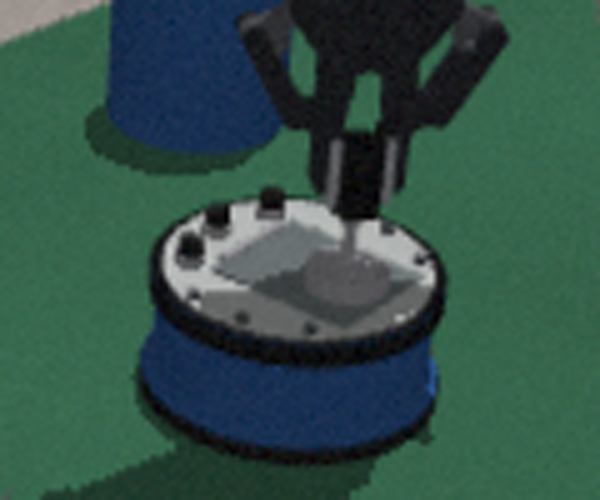

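Emit:
drive_tool:
  plan:
    - [0,0,0,0.06,1]
    - [0,0,0,0.06,1]
    - [0,0,0,0.06,1]
    - [0,0,0,0.06,1]
    - [0,0,0,0.06,1]
    - [0,0,0,0,1]

```text
time: 19.55
position: [0.5246, -0.2201, 0.1936]
eef_rot: [-180.0, -0.2, -54.0]
wrist_force: [-1.8, -2.2, 7.6]
finger_gap: 0.0193
```

```bash
python3 g.py
```

```text
t 19.55 pos [ 0.5246 -0.2201  0.1936] rot [-1.7999e+02 -1.6000e-01 -5.3980e+01] q [ -6.4  22.5 -16.3   0.1 -51.1  42.3] F [-1.78 -2.16  7.61] M [-0.727  0.634 -0.033] gap 0.0193
```

Emit:
drive_tool:
  plan:
    - [0,0,0,0.06,1]
    - [0,0,0,0.06,1]
    - [0,0,0,0.06,1]
    - [0,0,0,0.06,1]
    - [0,0,0,0.06,1]
    - [0,0,0,0,1]

```text
time: 20.15
position: [0.5242, -0.2203, 0.1936]
eef_rot: [180.0, -0.1, -71.2]
wrist_force: [-2.8, -2.9, 7.5]
finger_gap: 0.0195
```

```bash
python3 g.py
```

```text
t 20.15 pos [ 0.5242 -0.2203  0.1936] rot [ 1.7999e+02 -1.4000e-01 -7.1160e+01] q [ -6.4  22.5 -16.3   0.2 -51.2  25.1] F [-2.81 -2.9   7.54] M [-1.     0.916 -0.017] gap 0.0195
```

Emit:
drive_tool:
  plan:
    - [0,0,0,0.06,1]
    - [0,0,0,0.06,1]
    - [0,0,0,0.06,1]
    - [0,0,0,0.06,1]
    - [0,0,0,0.06,1]
    - [0,0,0,0,1]

```text
time: 20.75
position: [0.5237, -0.2204, 0.1935]
eef_rot: [180.0, -0.1, -88.4]
wrist_force: [-4.2, -3.8, 7.9]
finger_gap: 0.0192
```

```bash
python3 g.py
```

```text
t 20.75 pos [ 0.5237 -0.2204  0.1935] rot [ 1.7996e+02 -1.4000e-01 -8.8360e+01] q [ -6.4  22.5 -16.3   0.2 -51.2   8. ] F [-4.21 -3.83  7.94] M [-1.118  1.116  0.018] gap 0.0192
```

Emit:
drive_tool:
  plan:
    - [0.05,0.05,0,0,1]
    - [0,0,0,0.04,1]
    - [0,0,0,0.04,1]
    - [0,0,0,0.04,1]
    - [0,0,0,0,1]

```text
time: 21.25
position: [0.5234, -0.2206, 0.1934]
eef_rot: [180.0, -0.1, -95.2]
wrist_force: [-4.2, -3.4, 8.3]
finger_gap: 0.019
```

```bash
python3 g.py
```

```text
t 21.25 pos [ 0.5234 -0.2206  0.1934] rot [ 1.800e+02 -1.100e-01 -9.522e+01] q [ -6.5  22.5 -16.3   0.1 -51.2   1.2] F [-4.19 -3.4   8.34] M [-0.701  1.036 -0.023] gap 0.019
```

Emit:
drive_tool:
  plan:
    - [0.03,0.04,0,0.04,1]
    - [0,0,0,0,1]

```text
time: 21.45
position: [0.5232, -0.2207, 0.1934]
eef_rot: [-180.0, -0.1, -97.5]
wrist_force: [-2.0, -1.6, 8.1]
finger_gap: 0.0194
```

```bash
python3 g.py
```

```text
t 21.45 pos [ 0.5232 -0.2207  0.1934] rot [-1.7996e+02 -9.0000e-02 -9.7510e+01] q [ -6.5  22.5 -16.4   0.1 -51.1  -1.1] F [-1.99 -1.61  8.07] M [-0.449  0.849 -0.041] gap 0.0194
```

Emit:
drive_tool:
  plan:
    - [0,0,0,0.04,1]
    - [0,0,0,0,1]

```text
time: 21.65
position: [0.5232, -0.2207, 0.1934]
eef_rot: [-180.0, -0.1, -99.8]
wrist_force: [-2.8, -1.3, 7.7]
finger_gap: 0.0193
```

```bash
python3 g.py; python3 snap.py 7
```

```text
t 21.65 pos [ 0.5232 -0.2207  0.1934] rot [-1.7997e+02 -9.0000e-02 -9.9800e+01] q [ -6.5  22.5 -16.4   0.1 -51.2  -3.4] F [-2.84 -1.35  7.66] M [-0.475  0.882  0.013] gap 0.0193
```

View pics/side7.png

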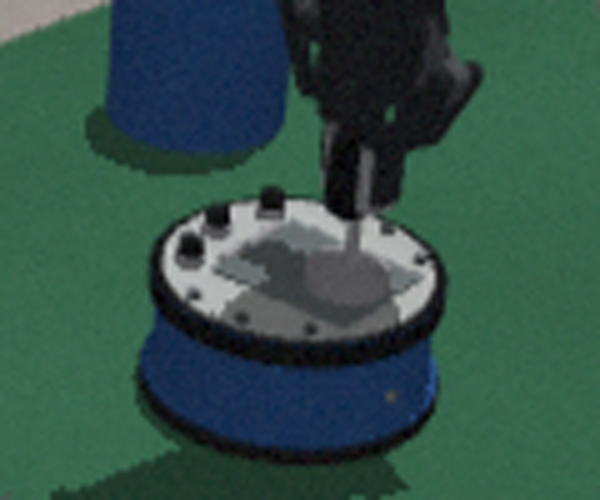

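Emit:
drive_tool:
  plan:
    - [0,0,0,0.03,1]
    - [0,0,0,0,1]

```text
time: 21.95
position: [0.5231, -0.2207, 0.1934]
eef_rot: [-180.0, -0.1, -101.5]
wrist_force: [-3.2, -0.9, 9.2]
finger_gap: 0.0189
```

```bash
python3 g.py
```

```text
t 21.95 pos [ 0.5231 -0.2207  0.1934] rot [-1.7997e+02 -9.0000e-02 -1.0151e+02] q [ -6.5  22.5 -16.4   0.1 -51.2  -5.1] F [-3.2  -0.87  9.17] M [-0.491  0.9   -0.001] gap 0.0189
```

Emit:
drive_tool:
  plan:
    - [0,0,0,0.03,1]
    - [0,0,0,0,1]

```text
time: 22.15
position: [0.5231, -0.2207, 0.1934]
eef_rot: [-180.0, -0.1, -103.2]
wrist_force: [-1.9, -1.0, 8.6]
finger_gap: 0.0193
```

```bash
python3 g.py
```

```text
t 22.15 pos [ 0.5231 -0.2207  0.1934] rot [-1.7998e+02 -9.0000e-02 -1.0323e+02] q [ -6.5  22.5 -16.4   0.1 -51.2  -6.8] F [-1.92 -0.98  8.59] M [-0.466  0.931  0.044] gap 0.0193
```

Emit:
drive_tool:
  plan:
    - [0,0,-0.1,0,1]
    - [0,0,0,0,1]

```text
time: 22.35
position: [0.523, -0.2207, 0.1943]
eef_rot: [-180.0, -0.1, -103.2]
wrist_force: [-2.4, -1.7, 8.0]
finger_gap: 0.0194
```

Emit:
drive_tool:
  plan:
    - [0,0,-0.1,0,1]
    - [0,0,0,0,1]

```text
time: 22.55
position: [0.5231, -0.2207, 0.1952]
eef_rot: [-180.0, -0.1, -103.2]
wrist_force: [-2.4, -1.6, 7.2]
finger_gap: 0.0191
```

Emit:
drive_tool:
  plan:
    - [0,0,-0.1,0,1]
    - [0,0,0,0,1]

```text
time: 22.75
position: [0.523, -0.2207, 0.1961]
eef_rot: [-180.0, -0.1, -103.2]
wrist_force: [-2.7, -1.9, 7.2]
finger_gap: 0.0192
```

Emit:
drive_tool:
  plan:
    - [0,0,-0.1,0,1]
    - [0,0,0,0,1]

```text
time: 22.95
position: [0.523, -0.2207, 0.197]
eef_rot: [-180.0, -0.1, -103.2]
wrist_force: [-2.9, -1.6, 5.2]
finger_gap: 0.019
```

Emit:
drive_tool:
  plan:
    - [0,0,-0.1,0,1]
    - [0,0,0,0,1]

```text
time: 23.15
position: [0.523, -0.2206, 0.1975]
eef_rot: [-180.0, -0.1, -103.2]
wrist_force: [-1.9, -3.1, 4.2]
finger_gap: 0.0193
```

Emit:
drive_tool:
  plan:
    - [0,0,-0.1,0,1]
    - [0,0,0,0,1]

```text
time: 23.35
position: [0.523, -0.22, 0.1978]
eef_rot: [180.0, 0.0, -103.2]
wrist_force: [0.1, -2.0, 0.9]
finger_gap: 0.0191
```

```bash
python3 g.py
```

```text
t 23.35 pos [ 0.523  -0.22    0.1978] rot [ 179.98    0.   -103.25] q [ -6.5  22.2 -16.   -0.  -51.8  -6.8] F [ 0.07 -1.99  0.91] M [-0.756  0.321  0.02 ] gap 0.0191
```

The force held until z ≈ 0.1975 and then vanished, as expected for the catch (band top plus 2.5 mm ≈ 0.1972). I'll draw the key out and look.

Emit:
drive_tool:
  plan:
    - [0,0,-0.1,0,1]
    - [0,0,-0.2,0,1]
    - [0,0,-0.3,0,1]
    - [0,0,-0.5,0,1]
    - [0,0,-1,0,1]
    - [0,0,-1.5,0,1]
    - [0,0,-1.5,0,1]
    - [0,0,-0.5,0,1]
    - [0,0,0,0,1]
    - [0,0,0,0,1]

```text
time: 24.35
position: [0.5228, -0.2198, 0.2538]
eef_rot: [180.0, 0.0, -103.3]
wrist_force: [-0.1, 0.5, -1.8]
finger_gap: 0.0194
```

```bash
python3 g.py .5494 .1700 .2475; python3 snap.py 8
```

```text
t 24.35 pos [ 0.5228 -0.2198  0.2538] rot [ 1.7996e+02  2.0000e-02 -1.0325e+02] q [ -6.4  18.8 -12.   -0.  -59.2  -6.8] F [-0.14  0.5  -1.84] M [ 0.036 -0.023  0.032] gap 0.0194
tool-frame cm [-38.55   6.34   0.65]
```

View pics/side8.png

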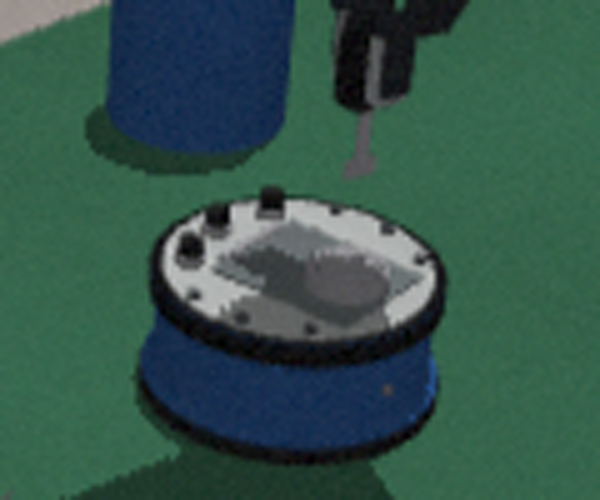

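View pics/top8.png

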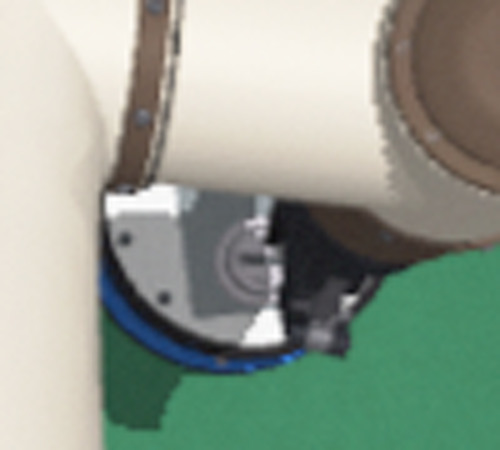

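The top view now shows the slot lying crosswise at (252,260), a quarter turn on, and the head is low in its collar. Now I'll return the key: turn back to yaw -27 and cross over to the block.

Emit:
drive_tool:
  plan:
    - [0,0,0,-0.148,1]
    - [0,0,0,-0.148,1]
    - [0,0,0,-0.148,1]
    - [0,0,0,-0.148,1]
    - [0,0,0,-0.148,1]
    - [0,0,0,-0.148,1]
    - [0,0,0,-0.148,1]
    - [0,0,0,-0.148,1]
    - [0,0,0,-0.148,1]
    - [0,0,0,0,1]

```text
time: 25.45
position: [0.5229, -0.2199, 0.2535]
eef_rot: [180.0, 0.1, -26.9]
wrist_force: [-0.8, -0.4, -1.1]
finger_gap: 0.0191
```

```bash
python3 g.py .5494 .1700 .2475; python3 snap.py 9
```

```text
t 25.45 pos [ 0.5229 -0.2199  0.2535] rot [ 1.7998e+02  8.0000e-02 -2.6930e+01] q [ -6.4  18.9 -12.   -0.  -59.2  69.5] F [-0.84 -0.36 -1.1 ] M [-0.047 -0.051  0.002] gap 0.0191
tool-frame cm [-15.3  -35.96   0.6 ]
```

View pics/top9.png

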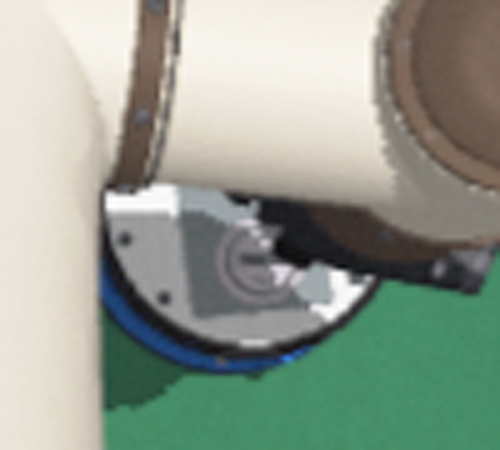

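Emit:
drive_tool:
  plan:
    - [-1,-2,0,0,1]
    - [-1.6,-3.8,0,0,1]
    - [-1.7,-4,0,0,1]
    - [-1.7,-4,0,0,1]
    - [-1.7,-4,0,0,1]
    - [-1.7,-4,0,0,1]
    - [-1.7,-4,0,0,1]
    - [-1.7,-4,0,0,1]
    - [-1.5,-3.5,0,0,1]
    - [-1,-2.6,0,0,1]

```text
time: 26.55
position: [0.5491, 0.1719, 0.254]
eef_rot: [-180.0, 0.0, -27.0]
wrist_force: [1.0, -1.3, -0.8]
finger_gap: 0.0196
```

Emit:
drive_tool:
  plan:
    - [0,0,0,0,1]
    - [0,0,0,0,1]
    - [0,0,0,0,1]

```text
time: 26.85
position: [0.549, 0.1687, 0.254]
eef_rot: [180.0, 0.0, -27.0]
wrist_force: [0.2, -0.5, -0.6]
finger_gap: 0.0191
```

```bash
python3 g.py .5494 .1700 .19
```

```text
t 26.85 pos [0.549  0.1687 0.254 ] rot [ 1.7996e+02  3.0000e-02 -2.7020e+01] q [ 33.2  19.5 -11.   -0.  -59.6  29.8] F [ 0.18 -0.55 -0.64] M [-0.003  0.001 -0.008] gap 0.0191
tool-frame cm [-0.02 -0.14  6.4 ]
```

Emit:
drive_tool:
  plan:
    - [-0.02,-0.14,2,0,1]
    - [0,0,2,0,1]
    - [0,0,1.7,0,1]
    - [0,0,1.3,0,1]
    - [0,0,0,0,1]
    - [0,0,0,0,1]

```text
time: 27.45
position: [0.5501, 0.1704, 0.1846]
eef_rot: [-180.0, -0.0, -27.0]
wrist_force: [0.8, -0.1, -0.5]
finger_gap: 0.0192
```

```bash
python3 g.py .5494 .1700 .129
python3 - <<'E'
from cell import arm
import cv2,numpy as np
d=arm.snapshot("side");c=d["image"][200:300,220:320]
cv2.imwrite("pics/side10.png",cv2.resize(c,None,fx=6,fy=6,interpolation=cv2.INTER_CUBIC))
E
```

```text
t 27.45 pos [0.5501 0.1704 0.1846] rot [-1.7999e+02 -3.0000e-02 -2.6960e+01] q [ 33.3  23.7 -15.7   0.  -50.5  29.7] F [ 0.84 -0.08 -0.47] M [-0.013  0.013  0.032] gap 0.0192
tool-frame cm [-0.05  0.06  5.56]
```

View pics/side10.png

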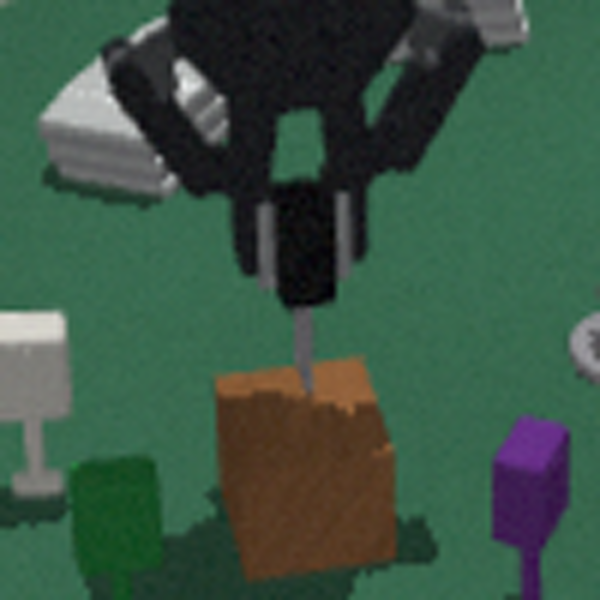

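Aligned with the block: the tip is at (307,390), above the middle of its top. I'll lower it and watch the force.

Emit:
drive_tool:
  plan:
    - [-0.05,0.06,0.4,0,1]
    - [0,0,0.4,0,1]
    - [0,0,0.4,0,1]
    - [0,0,0.3,0,1]
    - [0,0,0,0,1]

```text
time: 28.0
position: [0.5487, 0.1704, 0.1686]
eef_rot: [179.9, 0.0, -26.9]
wrist_force: [-0.9, 0.1, -0.6]
finger_gap: 0.0191
```

Emit:
drive_tool:
  plan:
    - [0,0,0.3,0,1]
    - [0,0,0.3,0,1]
    - [0,0,0,0,1]

```text
time: 28.3
position: [0.5487, 0.1704, 0.1627]
eef_rot: [180.0, 0.0, -26.9]
wrist_force: [-0.4, -0.6, -0.4]
finger_gap: 0.0192
```

```bash
python3 g.py .5494 .1700 .1286
```

```text
t 28.3 pos [0.5487 0.1704 0.1627] rot [ 1.7995e+02  4.0000e-02 -2.6920e+01] q [ 33.4  25.2 -17.2  -0.  -47.7  29.7] F [-0.36 -0.61 -0.38] M [-0.001  0.024  0.017] gap 0.0192
tool-frame cm [0.08 0.   3.41]
```

Tip is inside the hole with no contact. Continuing down.

Emit:
drive_tool:
  plan:
    - [0.07,0,0.5,0,1]
    - [0,0,0.6,0,1]
    - [0,0,0.6,0,1]
    - [0,0,0.6,0,1]
    - [0,0,0.5,0,1]
    - [0,0,0.3,0,1]
    - [0,0,0,0,1]
    - [0,0,0,0,1]

```text
time: 29.1
position: [0.5496, 0.1702, 0.1322]
eef_rot: [180.0, -0.0, -26.9]
wrist_force: [-0.2, 0.1, -0.5]
finger_gap: 0.0194
```

```bash
python3 g.py .5494 .1700 .1286
```

```text
t 29.1 pos [0.5496 0.1702 0.1322] rot [179.99  -0.   -26.91] q [ 33.3  27.5 -18.7   0.  -43.8  29.8] F [-0.17  0.1  -0.47] M [ 0.006 -0.056  0.002] gap 0.0194
tool-frame cm [-0.01  0.02  0.36]
```

Emit:
drive_tool:
  plan:
    - [0,0,0.2,0,1]
    - [0,0,0.1,0,1]
    - [0,0,0,0,1]

```text
time: 29.4
position: [0.5495, 0.1701, 0.1291]
eef_rot: [180.0, 0.0, -26.9]
wrist_force: [0.5, 0.1, -0.7]
finger_gap: 0.0191
```

Emit:
drive_tool:
  plan:
    - [0,0,0.05,0,1]
    - [0,0,0,0,1]

```text
time: 29.6
position: [0.5496, 0.1702, 0.1287]
eef_rot: [-180.0, -0.0, -26.9]
wrist_force: [-0.2, -0.0, -1.9]
finger_gap: 0.0191
```

Emit:
drive_tool:
  plan:
    - [0,0,0.05,0,1]
    - [0,0,0,0,1]

```text
time: 29.8
position: [0.5496, 0.1702, 0.1287]
eef_rot: [-180.0, -0.0, -26.9]
wrist_force: [-1.5, -0.8, 2.3]
finger_gap: 0.0193
```

Emit:
drive_tool:
  plan:
    - [0,0,0,0,0.4]
    - [0,0,0,0,0.2]
    - [0,0,0,0,0]
    - [0,0,0,0,-0.2]
    - [0,0,0,0,-0.2]
    - [0,0,0,0,-0.2]

```text
time: 30.4
position: [0.5496, 0.1701, 0.1282]
eef_rot: [180.0, 0.0, -26.9]
wrist_force: [0.3, -0.2, 0.5]
finger_gap: 0.0512
```

Emit:
drive_tool:
  plan:
    - [0,0,-1,0,-0.2]
    - [0,0,-2,0,-0.2]
    - [0,0,-3,0,-0.2]
    - [0,0,-4,0,-0.2]
    - [0,0,-4,0,-0.2]
    - [0,0,-3,0,-0.2]
    - [0,0,0,0,-0.2]
    - [0,0,0,0,-0.2]

```text
time: 31.2
position: [0.5494, 0.1701, 0.2995]
eef_rot: [-179.9, -0.0, -26.9]
wrist_force: [-0.9, -0.4, -1.1]
finger_gap: 0.0512
```

```bash
python3 g.py
python3 - <<'E'
from cell import arm
import cv2,numpy as np
d=arm.snapshot("side");np.savez("side11.npz",**d);c=d["image"][180:320,200:340]
cv2.imwrite("pics/side11.png",cv2.resize(c,None,fx=4,fy=4,interpolation=cv2.INTER_CUBIC))
d=arm.snapshot("top");cv2.imwrite("pics/top11.png",d["image"])
E
```

```text
t 31.2 pos [0.5494 0.1701 0.2995] rot [-1.7988e+02 -5.0000e-02 -2.6920e+01] q [ 33.3  17.3  -7.2  -0.  -65.3  29.8] F [-0.93 -0.41 -1.11] M [ 0.004  0.057 -0.04 ] gap 0.0512
```

View pics/side11.png

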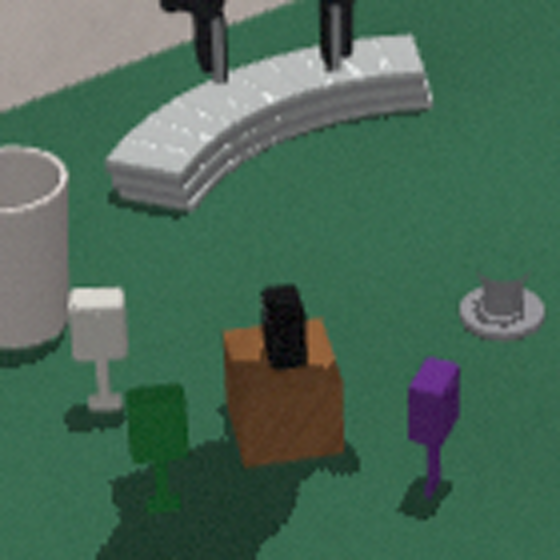

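View pics/top11.png

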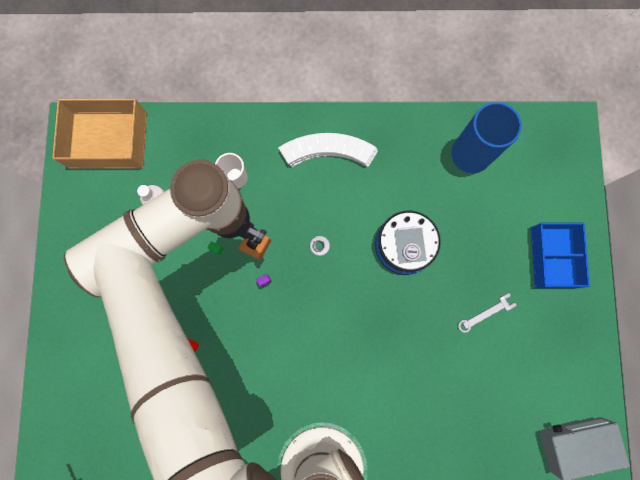

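The key is home and upright, as at the start, and the gripper is clear of everything. I'll measure the final slot angle before handing in.

Run:
```python
from cell import arm
from h import *
d=arm.snapshot("top");a=rect(d,.085,.50,.55,-.245,-.195,8000);cv2.imwrite("pics/end.png",a)
g=cv2.cvtColor(a,cv2.COLOR_BGR2GRAY)
for th in(110,130,150):
    for c in cv2.findContours((g<th).astype(np.uint8)*255,0,1)[0]:
        (cx,cy),sz,an=cv2.minAreaRect(c)
        if 1500<cv2.contourArea(c) and max(sz)<220: print(th,(.55-cy/8000,-.195-cx/8000),np.array(sz)/8,an)
```

```text
130 (0.5228147335052491, -0.2207724494934082) [19.79311752  3.61761069] 6.132222652435303
150 (0.5130284500122071, -0.21021879100799562) [24.40301895  6.72468042] 44.144901275634766
150 (0.5228782653808595, -0.22055613899230958) [21.25782967  4.86045837] 6.132222652435303
```

View pics/end.png

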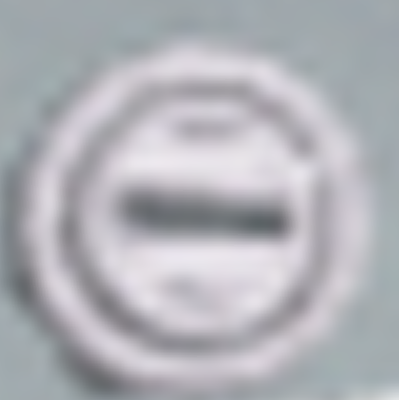

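```bash
python3 -c "
from cell import arm
print(arm.close_job())"
```

```text
the job is handed in; nothing more can be done
None
```

The stud is turned into its catch and the key is back in its block. I handed the job in at about 31 s of the 70 s; no verdict was reported.

- **Into the slot:** The blade first landed on the head's face beside the slot, about 1 mm off, and pressed it by about 2 mm at roughly 5 N. I eased off, shifted sideways at light force, and it dropped in.
- **Pressing:** I felt the hard bottom as a sharp rise in force (wrist reading 10.7 to 15.2 N) and backed off 4 mm.
- **Turning:** It turned freely clockwise at a wrist reading of about 8–9 N, with no clear stop felt. Sideways forces reached about 4 N each in x and y, and I shifted the tool slightly to relieve them.
- **Catch:** As I eased up, the force held and then vanished at the height expected for the catch. The top view shows the slot turned about 94° from where it started, and the head low in its collar. The stud's exact starting angle is unknown, so its final angle is certain only to within about 0.15 rad either way: about 1.49 rad at worst, against the 1.45 needed.
- **Key:** It went into the block without side contact until its handle touched the top. The side view shows it upright and home, as at the start. I did not measure its final tip height.
- **Bystanders:** The last pictures show the fitting, spanner and cup in their places. The arm hid part of the screwdriver and spray bottle, so I couldn't check those two fully.

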